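# Move the grinder's guard door from its stand to its hinge

### The arm

A 6-joint arm with a two-finger parallel gripper is mounted at the origin on the work surface. World frame = base frame: x ahead of the robot, y to its left, z up, the work surface at z = 0. Lengths are in mm, angles in degrees, forces in N, time in s.
With the tool pointing down it reaches from about 275 to 825 mm from the base axis. Payload 5.2 kg.
Tool frame: the origin (TCP) lies between the finger pads; the fingertips stand 14 mm ahead of it and the grasp point (between the pads) lies 5 mm behind it (tip_reach is the distance from the TCP to the fingertips, in mm); z points along the fingers, y is the direction in which the jaws open and shut (so a half turn about z gives the same grasp; the last joint's range is limited). The gripper opens to 93 mm and grips with 3 to 60 N. Pads are 15 mm wide; open, the fingers measure 128 mm over their backs; the gripper's body (75 mm by 188 mm) begins 65 mm behind the grasp point.
Start: joints at [61.146, 14.817, 87.949, -0, 77.235, -11.62], TCP at [162.934, 525.317, 232.653] pointing down, gripper open.
Joint ranges: [-179.93, 179.93], [-52.35, 119.4], [10.71, 147.94], [-69.91, 249.91], [12.55, 155.21], [-178.61, 178.61]. Speed limits (degrees/s): [147.25, 147.25, 180, 180, 180, 180].

### API

Orientations are given as a 3x3 rotation matrix whose columns are the frame's x, y, z axes.
In Python, from bench import * gives the robot as it stands.
- The arm moves only by the tool apply_moves, never from a script. Its argument "steps" is a list of rows, each a list of 5 numbers: the closure in counts, from 0 (fully open) to 255 (shut), then the shift along the world's x, y, z in m, then the turn about the world's z in rad. In form: [[gripper, dx, dy, dz, yaw], ...]. A call has 1 to 20 rows; each row is the pose to reach, as a shift and turn from the pose commanded when the call began; what a row does not reach only later rows make up. A row lasts 1/8 s, in which the tool goes at most 62.5 mm and 10.7 degrees, less where a joint would pass 70% of its speed; a pose out of reach is approached as far as the arm can. A call with a gripper value outside its range is refused whole. The fingers move at their own pace and stop on an object; "squeeze" is the grip in N (left out, the last holds). Time passes only in rows, so rows that repeat a pose let the fingers close. It gives the time, the measured TCP pose, the force and the opening at its end, in the units of the state.
- sense(): the state, without advancing time (a new reading comes with each control period).
- snapshot(name): name is "side" or "top"; returns the picture (384x512x3 uint8, blue, green, red); there is no depth.
- calibration(name): a dict with "fx", "fy", "cx", "cy" (pixels), "R" (3x3) and "t" (3): a world point X has camera coordinates R X + t. Camera axes: x right, y down, z forward; pixel columns grow to the right and rows downward; lengths in mm; the calibration is good to about 2 mm. A picture is of the moment at which its call begins. calibration takes no time and is no camera call.
- close_job(): hands the job in, once; it reports no verdict.
The state is a dict: "clock": time; "joint_positions": joint angles; "joint_vel": joint speeds; "joint_efforts": joint torques, N m; "ee_pos": TCP position; "orientation": TCP orientation; "wrist_force": force on the tool from outside, world axes, zero at the start; "moment": the same for the moment, N m; "width": opening from 0.0 (shut) to 1.0 (fully open).
Only numpy, scipy, OpenCV 4.12 (cv2) and the standard library are available. Lean on these libraries where they do the work, as an engineer would, in place of code of your own. Each camera call takes 0.05 s, during which the arm holds its last target.

### The job

The bench grinder's guard door is hanging on the bare storage stand. Squeeze its two tabs to draw the sprung hinge pin, lift the door off, and hang it on the grinder's own hinge the same way: rod down in both cradles, the pin sprung back out through the eye, the door hanging straight. Let go of it, never drop it on the bench, and leave the screwdriver, jar, can, hammer and spare wheel where they are.

Things in the scene. Friction and masses are not known exactly. Their poses are not given: they have to be found in the camera images.
- guard_grip (a point): Grip of the guard door: two upright steel tabs over the rod's middle, 26 mm along x, 6 mm thick along y, tops 17 mm above this point. Outer faces: fixed tab at y -12 mm, pin's tab at +28 mm at rest, +12 mm when drawn (squeezed pair 24 mm). One grasp from above draws the pin and holds the door. Point: middle of the squeezed pair, 34 mm above the rod's axis; y along the rod to the pin's end, z up.
- guard_axis (a point): Guard door, 0.3-0.7 kg: aluminium plate 128 mm wide, 4 mm thick, hanging from a steel hinge rod 16 mm thick, 188 mm long; lower edge 95 mm below the rod. Cones on the rod (28 mm wide at 66 mm from the middle, down to the rod at 75 mm) centre it between the cradles. Point: middle of the rod, on its axis; same axes as guard_grip. At the start it hangs pinned on the stand.
- pin (a joint): Draw of the sprung hinge pin, m: 0 = sprung fully out, 0.016 = drawn to its stop. Squeezing the tabs draws it towards the door's -y against a spring, 3 N rising to 8 N; let go, it springs out.
- pin_tip (a point): Rounded tip of the hinge pin, 10 mm thick, at the +y end of the rod: 111 mm from the rod's middle when out, 95 mm when drawn. Out, it locks the door in the eye; out too early, it lands on top of the eye's plate and the rod cannot seat.
- stand_seat (a point): Bare storage stand, base 100 x 240 mm. Two uprights 152 mm apart inside, each with a 12 mm thick V cradle, open upward (centres at y -82 and +82 mm, 10 mm higher than this point, 38 mm wide at the top). Outside the +y one is an eye plate. Point: hinge line, midway between the cradles, 130 mm above the bench: guard_axis lies here when seated. y along the hinge line to the eye, z up.
- grinder_seat (a point): Bench grinder with a grey base, grinding wheel (124 mm) and motor 50 mm or more behind the hinge (+x), up to 26 mm above its line. Same hinge, point and axes as stand_seat; the door belongs here with its y along this y.
- grinder_eye (a point): Centre of the grinder's closed square eye, 18 mm wide, in a 4 mm thick upright plate, 102 mm along +y from grinder_seat, on the hinge line; the plate's top is 17 mm above it. The stand has the same. The pin goes through it.
- screwdriver: loose screwdriver lying on the bench; not needed
- jar: loose jar, 64 mm diameter, 80 mm tall, standing on the bench; not needed; origin under its centre
- can: loose closed can, 64 mm diameter, 110 mm tall, standing on the bench; not needed; origin under its centre
- hammer: loose hammer lying on the bench; not needed
- disc: spare grinding wheel, 100 mm diameter, 22 mm thick, lying flat on the bench; not needed; origin under its centre
There are look-alikes about, which are no part of the job. What is shaped like the part that bears guard_grip but green or pink is not meant.

How it is judged (in metres and radians):
On the way, in this order (a step that is already met when the one before it is completed fails the run):
1. the sprung pin is drawn while the door is on the stand (value of joint pin above 0.012 m and distance between guard_axis and stand_seat below 0.03 m), for 0.1 s.
2. the door is lifted off the stand (distance between guard_axis and stand_seat above 0.06 m), for 0.2 s.
At the end, for the whole second after the job is handed in: The door hangs still on the grinder's hinge, let go of: rod's middle within 8 mm (x), 7 mm (y), 6 mm (z) of the grinder's seat point and within 4 degrees of its line, pin within 4 mm of fully out and its tip through the eye, door upright within 15 degrees (x of guard_axis in the frame of grinder_seat between -0.008 and 0.008 m and y of guard_axis in the frame of grinder_seat between -0.007 and 0.007 m and z of guard_axis in the frame of grinder_seat between -0.006 and 0.006 m and y of pin_tip in the frame of grinder_seat above 0.104 m and value of joint pin below 0.004 m and angle between the y axis of guard_axis and the y axis of grinder_seat, either way round below 0.07 rad and angle between guard_axis's own z axis and vertical below 0.26 rad and linear speed of guard below 0.03 m/s and angular speed of guard below 0.3 rad/s); the robot touches nothing.
It fails at once if the door is dropped: its rod comes lower than 80 mm above the bench (height (world z) of guard_axis below 0.08 m).
It fails at once if the screwdriver, jar, can, hammer or spare wheel is moved by more than 40 mm (distance of any of screwdriver, jar, can, hammer, disc from where it was at the start of the episode above 0.04 m).
It also fails if it takes over 48 s, if anything falls off the work surface, if the arm or the gripper's body presses on something with over 40 N, if the wrist force passes 120 N, or if a joint passes its speed limit or range.

## Working session

There is one attempt and no reset: what is moved stays moved. The work goes in short steps, Python scripts to look and compute and a tool call to move; the robot and the scene stay as the last step left them, time stands still between calls to the robot, and variables do not carry over. Pictures are saved under pics/ and viewed, and the job is handed in when it is done.

Besides the shell and the picture viewer there is one more tool, called after "Request:" as a command line: name --pt "numbers of a row" for each row, then --argument value for the rest. apply_moves: Moves the arm, as the interface text tells. Its arguments: {"type":"object","properties":{"steps":{"type":"array","items":{"type":"array","items":{"type":"number"}}},"squeeze":{"type":"number"}},"required":["steps"]}

```bash
mkdir -p pics; python3 - <<'E'
from bench import *
import cv2
print(sense())
for n in("side","top"):
    im=snapshot(n); cv2.imwrite(f"pics/{n}0.png",im)
    c=calibration(n); print(n,c)
E
```

```text
{'clock': 0.0, 'joint_positions': array([ 6.11433409e+01,  1.48594736e+01,  8.80098435e+01,  5.52495928e-04,
        7.72339000e+01, -1.16165325e+01]), 'joint_vel': array([-0.03875456,  0.13738945,  0.07665598,  0.08475008, -0.10435134,
       -0.0827443 ]), 'joint_efforts': array([ 1.11073390e-03, -4.37316978e+01, -2.84009135e+01,  7.20045157e-02,
        4.15693468e-02, -1.93957540e-04]), 'ee_pos': array([162.703264  , 524.85120756, 231.82431167]), 'orientation': array([[-9.55070234e-01,  2.96378268e-01, -8.77665643e-04],
       [ 2.96379334e-01,  9.55069011e-01, -1.57324863e-03],
       [ 3.71954554e-04, -1.76268490e-03, -9.99998377e-01]]), 'wrist_force': array([ 0.64325   , -0.83473413,  0.05528215]), 'moment': array([-0.03632984, -0.00310079, -0.02778818]), 'width': 1.0018772537316358}
side {'fx': 444.61765900235275, 'fy': 444.61765900235275, 'cx': 252.05913828209248, 'cy': 189.79713908746726, 'R': array([[ 0.75230648, -0.65878138, -0.00648477],
       [-0.42558019, -0.47843759, -0.76810089],
       [ 0.50290801,  0.58060707, -0.640296  ]]), 't': array([-360.27579665,  302.96962575, 1433.05824898])}
top {'fx': 443.44675935928086, 'fy': 443.44675935928086, 'cx': 253.8597487252364, 'cy': 185.10769866410317, 'R': array([[ 0.00756216, -0.99996429,  0.00377385],
       [-0.99806111, -0.00778083, -0.06175338],
       [ 0.06178054, -0.00329954, -0.9980843 ]]), 't': array([  -7.98403796,  502.26335969, 1580.6466758 ])}
```

View pics/side0.png

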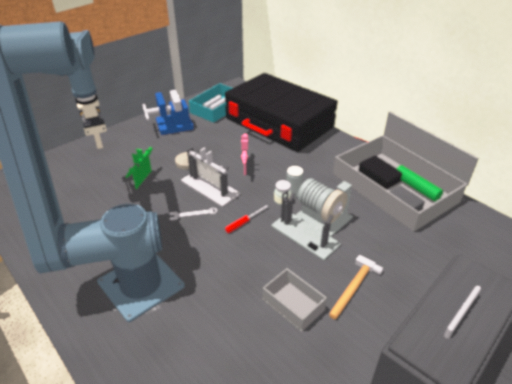

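View pics/top0.png

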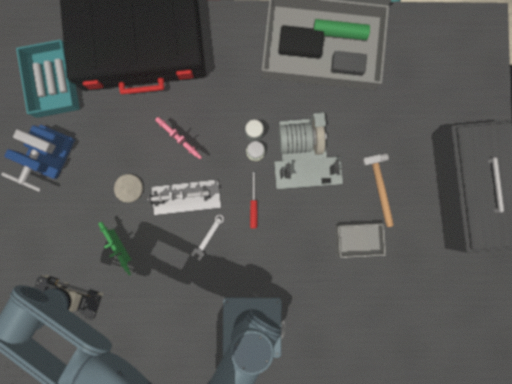

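The stand with the door is at about (185,197) in the top view and (208,175) in the side view. The grinder is at (308,165) top and (312,215) side. I'll zoom in on both.

```bash
python3 - <<'E'
import cv2
t=cv2.imread("pics/top0.png");s=cv2.imread("pics/side0.png")
def z(im,x0,y0,x1,y1,k,n): cv2.imwrite(n,cv2.resize(im[y0:y1,x0:x1],None,fx=k,fy=k,interpolation=cv2.INTER_CUBIC))
z(t,145,170,225,225,10,"pics/t_st.png");z(t,270,110,350,195,7,"pics/t_gr.png")
z(s,175,140,245,210,8,"pics/s_st.png");z(s,265,160,360,260,6,"pics/s_gr.png")
E
```

```text
(no output)
```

View pics/t_st.png

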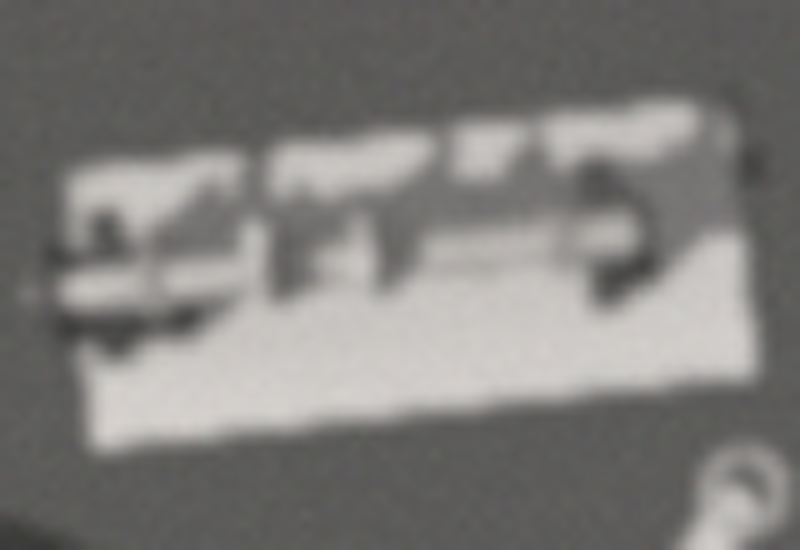

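View pics/t_gr.png

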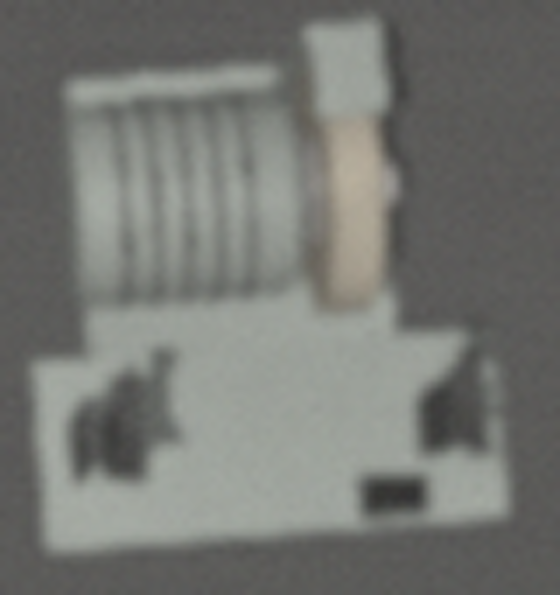

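View pics/s_st.png

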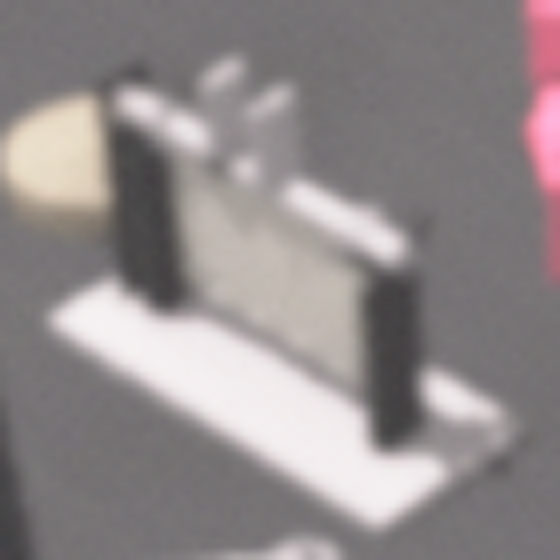

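View pics/s_gr.png

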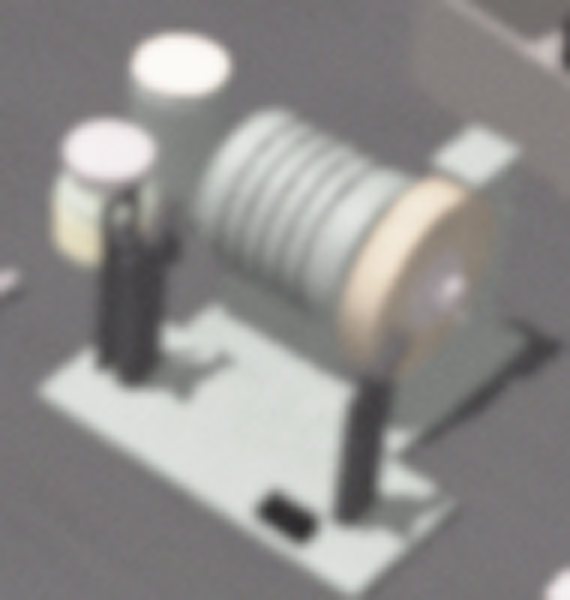

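```bash
cat > h.py <<'E'
import numpy as np,cv2
from bench import *
def ray(n,u,v):
    c=calibration(n);R=np.array(c["R"]);t=np.array(c["t"])
    C=-R.T@t; d=R.T@np.array([(u-c["cx"])/c["fx"],(v-c["cy"])/c["fy"],1.]); return C,d/np.linalg.norm(d)
def onz(n,u,v,z):
    C,d=ray(n,u,v); return C+d*(z-C[2])/d[2]
def tri(pt,ps):
    C1,d1=ray("top",*pt);C2,d2=ray("side",*ps)
    A=np.stack([d1,-d2],1);s=np.linalg.lstsq(A,C2-C1,rcond=None)[0]
    p,q=C1+s[0]*d1,C2+s[1]*d2; return (p+q)/2,np.linalg.norm(p-q)
def proj(n,X):
    c=calibration(n);p=np.array(c["R"])@np.asarray(X,float)+c["t"]; return p[0]/p[2]*c["fx"]+c["cx"],p[1]/p[2]*c["fy"]+c["cy"]
E
python3 - <<'E'
from h import *
np.set_printoptions(precision=1,suppress=True)
zt=lambda x,y:(145+(x+.5)/10-.5,170+(y+.5)/10-.5)
zg=lambda x,y:(270+(x+.5)/7-.5,110+(y+.5)/7-.5)
zs=lambda x,y:(175+(x+.5)/8-.5,140+(y+.5)/8-.5)
zq=lambda x,y:(265+(x+.5)/6-.5,160+(y+.5)/6-.5)
P=[onz("top",*zt(*p),10) for p in [(65,170),(95,453),(760,378),(722,95)]]
print("stand base top",P); P=np.array(P)
print("sides",[np.linalg.norm(P[i]-P[i-1]) for i in range(4)],"centre",P.mean(0))
P2=[onz("side",*zs(*p),10) for p in [(48,320),(378,527),(515,425)]]
print("side base",P2)
for nm,p,z in [("rodR",(645,232),133),("rodL",(60,290),133),("rodmid",(350,264),133),("rod485",(485,246),133),("rod200",(200,284),133),("tabfix",(372,250),181),("tabpin",(258,255),181)]:
    print(nm,onz("top",*zt(*p),z))
print("tabs side fix",onz("side",*zs(270,100),181),"pin",onz("side",*zs(220,75),181))
# grinder
P=[onz("top",*zg(*p),10) for p in [(32,360),(45,552),(510,515),(495,330)]]
print("gr base",P,np.linalg.norm(P[1]-P[2]))
P2=[onz("side",*zq(*p),10) for p in [(38,388),(352,598),(455,500)]]
print("gr side",P2,np.linalg.norm(P2[0]-P2[1]),np.linalg.norm(P2[2]-P2[1]))
E
```

```text
stand base top [array([494.5, 366.8,  10. ]), array([392.8, 353.8,  10. ]), array([421.5, 115.2,  10. ]), array([523.5, 130.1,  10. ])]
sides [np.float64(238.39707062854524), np.float64(102.61394281630882), np.float64(240.3266001271382), np.float64(103.1344931850423)] centre [458.1 241.4  10. ]
side base [array([396.4, 352.6,  10. ]), array([424.6, 114.1,  10. ]), array([522.4, 128.6,  10. ])]
rodR [468.4 145.2 133. ]
rodL [447.6 339.4 133. ]
rodmid [457.  243.2 133. ]
rod485 [463.3 198.4 133. ]
rod200 [449.9 292.9 133. ]
tabfix [459.8 228.3 181. ]
tabpin [457.9 265.  181. ]
tabs side fix [462.  230.3 181. ] pin [456.6 262.9 181. ]
gr base [array([590.8, -77. ,  10. ]), array([491.3, -84.2,  10. ]), array([ 512.3, -324.3,   10. ]), array([ 608.3, -317. ,   10. ])] 241.0588317788383
gr side [array([495. , -86.4,  10. ]), array([ 511.7, -326. ,   10. ]), array([ 612.7, -315.3,   10. ])] 240.17688356972099 101.63178786968412
```

```bash
cat >> h.py <<'E'
def loc(seat,yaw,p):
    c,s=np.cos(np.radians(yaw)),np.sin(np.radians(yaw)); return np.array([seat[0]+c*p[0]-s*p[1],seat[1]+s*p[0]+c*p[1],seat[2]+p[2]])
def overlay(im,n,pts,box,k,fn):
    x0,y0,x1,y1=box
    o=cv2.resize(im[y0:y1,x0:x1],None,fx=k,fy=k,interpolation=cv2.INTER_CUBIC)
    for X,col in pts:
        u,v=proj(n,X); cv2.circle(o,(int(round((u-x0+.5)*k)),int(round((v-y0+.5)*k))),2,col,-1)
    cv2.imwrite(fn,o)
E
python3 - <<'E'
from h import *
G=(550.5,-201,130);gy=4.5;S=(458,242,130);sy=6.8
def box(y0,y1,x0,x1,z): return [(x,y,z) for x in(x0,x1) for y in (y0,y1)]
def cr(seat,yaw):
    L=[]
    for c in(-82,82):
        L+=[(loc(seat,yaw,p),(0,0,255)) for p in box(c-6,c+6,-19,19,20)]
    L+=[(loc(seat,yaw,p),(0,255,0)) for p in box(100,104,-10,10,17)]
    L+=[(loc(seat,yaw,p),(255,0,0)) for p in [(0,-94,0),(0,94,0),(0,0,0)]]
    L+=[(loc(seat,yaw,p),(0,255,255)) for p in box(-120,120,-50,50,-120)]
    return L
tabs=[(loc(S,sy,p),(255,0,255)) for p in box(-12,-6,-13,13,51)+box(22,28,-13,13,51)]
t=cv2.imread("pics/top0.png");s=cv2.imread("pics/side0.png")
overlay(t,"top",cr(S,sy)+tabs,(145,170,225,225),10,"pics/o1.png");overlay(t,"top",cr(G,gy),(270,110,350,195),7,"pics/o2.png")
overlay(s,"side",cr(S,sy)+tabs,(175,140,245,210),8,"pics/o3.png");overlay(s,"side",cr(G,gy),(265,160,360,260),6,"pics/o4.png")
def tw(a,b,o):
    a=cv2.imread(a);b=cv2.imread(b);w=400
    f=lambda i:cv2.resize(i,(w,int(i.shape[0]*w/i.shape[1])))
    a,b=f(a),f(b);h=max(a.shape[0],b.shape[0]);p=lambda i:cv2.copyMakeBorder(i,0,h-i.shape[0],0,0,0)
    cv2.imwrite(o,np.hstack([p(a),p(b)]))
E
```

```text
(no output)
```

View pics/o1.png

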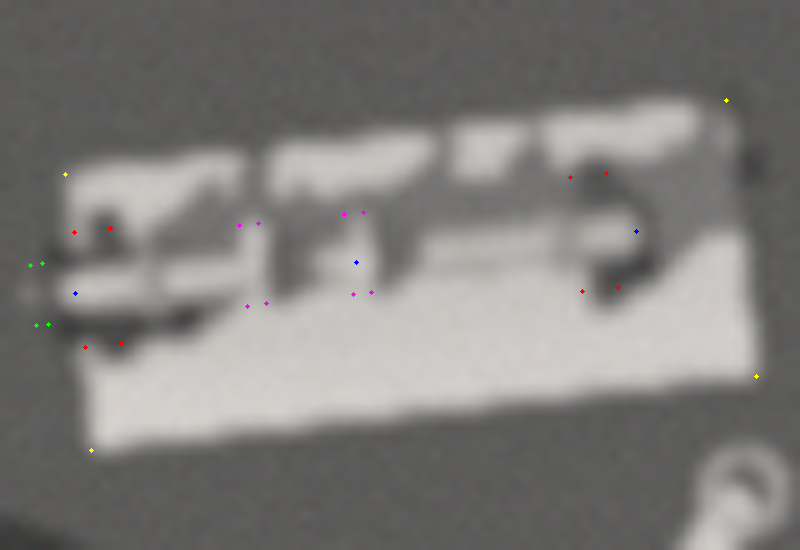

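View pics/o2.png

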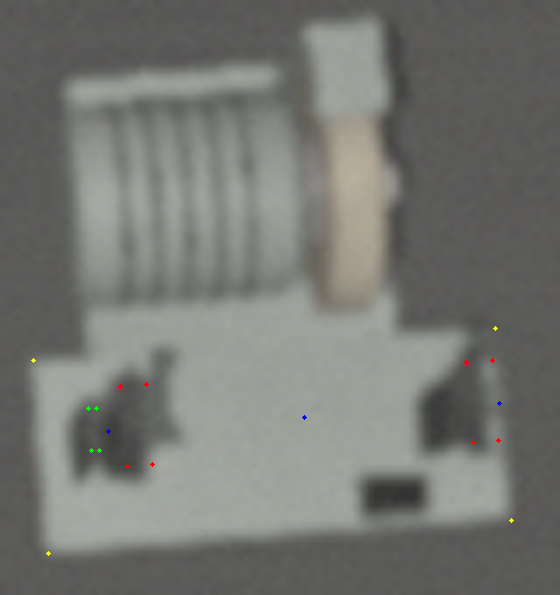

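View pics/o3.png

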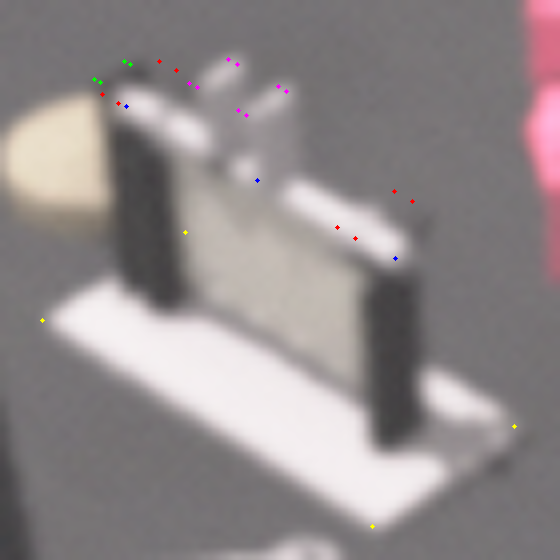

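View pics/o4.png

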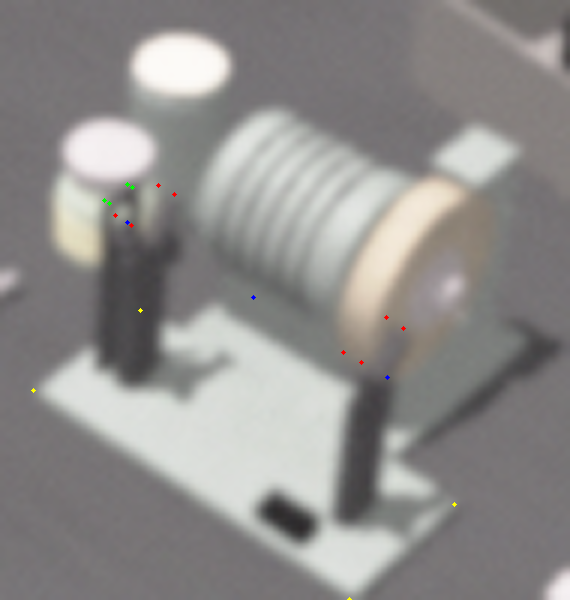

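Base corners, rod ends and tabs agree in both views to within about 2–3 mm. The stand seat is at about (459, 241.5, 130) with yaw 6.8°, and the grinder seat at about (550.5, -201, 130) with yaw 4.5°. Next I'll move above the door.

Request:
apply_moves --pt "0 0 0 0.06 0" --pt "0 0.05 -0.04 0.065 0.1" --pt "0 0.09 -0.08 0.065 0.2" --pt "0 0.13 -0.12 0.065 0.3" --pt "0 0.17 -0.16 0.065 0.38" --pt "0 0.21 -0.2 0.065 0.419" --pt "0 0.25 -0.24 0.065 0.419" --pt "0 0.28 -0.27 0.065 0.419" --pt "0 0.2966 -0.284 0.065 0.419" --pt "0 0.2966 -0.284 0.065 0.419" --pt "0 0.2966 -0.284 0.065 0.419" --pt "0 0.2966 -0.284 0.065 0.419" --squeeze 25

```text
clock: 1.6
ee_pos: [458.5, 242.5, 297.8]
orientation: [[-0.993, -0.12, -0.0], [-0.12, 0.993, 0.0], [0.0, 0.0, -1.0]]
wrist_force: [0.6, -0.6, 0.6]
width: 1.0
```

```bash
python3 - <<'E'
from h import *
np.set_printoptions(precision=3,suppress=True)
s=sense();print(s["clock"],s["ee_pos"],s["orientation"],s["wrist_force"])
im=snapshot("side");cv2.imwrite("pics/side1.png",im)
x0,y0,x1,y1=150,60,270,210
t=snapshot("top");cv2.imwrite("pics/top1.png",t)
cv2.imwrite("pics/v1.png",cv2.resize(im[y0:y1,x0:x1],None,fx=4,fy=4,interpolation=cv2.INTER_CUBIC))
E
```

```text
1.6 [458.51  242.527 297.781] [[-0.993 -0.12  -0.   ]
 [-0.12   0.993  0.   ]
 [ 0.     0.    -1.   ]] [ 0.586 -0.597  0.603]
```

View pics/v1.png

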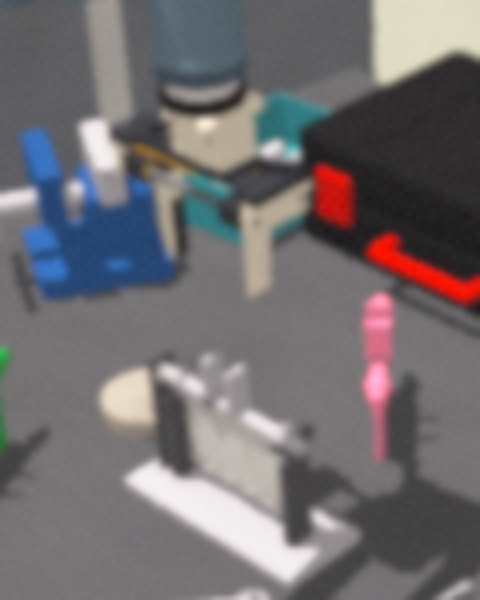

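View pics/top1.png

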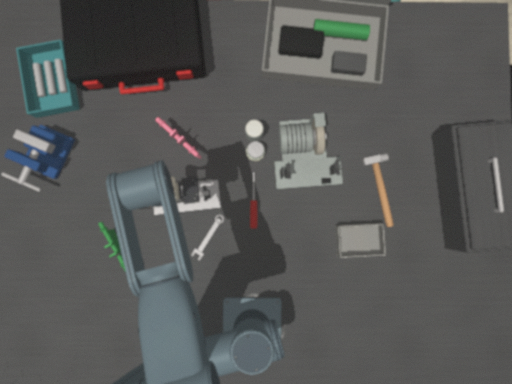

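```bash
python3 - <<'E'
from h import *
s=sense();p=s["ee_pos"];print(p)
for sg in(-1,1):
  for w in(46.5,64):
    X=loc(p,6.9,(0,sg*w,-14)); u,v=proj("side",X);print(sg,w,(u-150+.5)*4,(v-60+.5)*4)
E
```

```text
[458.7598511  242.26905132 297.84379696]
-1 46.5 252.2947003267384 291.47666308105113
-1 64 265.9715454312243 298.4700588544199
1 46.5 182.1286659033217 255.59858997120625
1 64 169.38004877735807 249.07982599867523
```

Request:
apply_moves --pt "0 0.001 0 -0.04 0" --pt "0 0.001 0 -0.08 0" --pt "0 0.001 0 -0.11 0" --pt "0 0.001 0 -0.125 0" --pt "0 0.001 0 -0.135 0" --pt "0 0.001 0 -0.135 0"

```text
clock: 2.45
ee_pos: [460.6, 241.5, 162.8]
orientation: [[-0.993, -0.118, 0.0], [-0.118, 0.993, 0.0], [-0.0, 0.0, -1.0]]
wrist_force: [0.1, 0.4, -0.1]
width: 1.0
```

```bash
python3 - <<'E'
from h import *
s=sense();print(s["clock"],s["ee_pos"],s["wrist_force"],s["width"])
im=snapshot("side");cv2.imwrite("pics/side2.png",im)
x0,y0,x1,y1=160,100,260,210
cv2.imwrite("pics/v2.png",cv2.resize(im[y0:y1,x0:x1],None,fx=5,fy=5,interpolation=cv2.INTER_CUBIC))
E
```

```text
2.45 [460.61411648 241.50509636 162.79771585] [ 0.05482774  0.38637478 -0.06011133] 1.0002487075195203
```

View pics/v2.png

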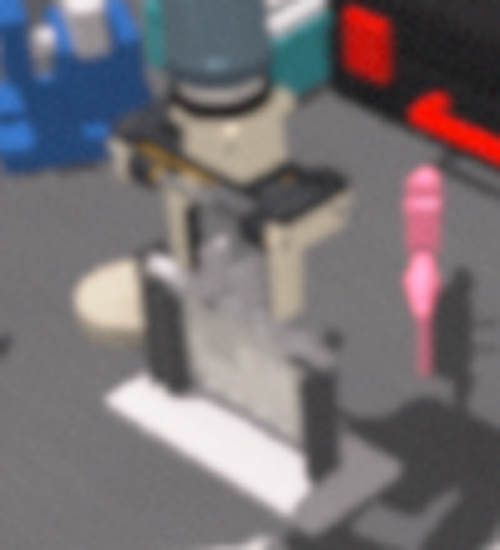

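The fingers straddle both tabs. I'll close the gripper.

Request:
apply_moves --pt "120 0 0 0 0" --pt "190 0 0 0 0" --pt "230 0 0 0 0" --pt "230 0 0 0 0" --pt "230 0 0 0 0" --pt "230 0 0 0 0" --pt "230 0 0 0 0" --pt "230 0 0 0 0" --pt "230 0 0 0 0" --pt "230 0 0 0 0" --squeeze 30

```text
clock: 3.75
ee_pos: [460.7, 240.7, 162.7]
orientation: [[-0.993, -0.118, 0.0], [-0.118, 0.993, -0.001], [-0.0, -0.001, -1.0]]
wrist_force: [0.4, -4.7, 3.0]
width: 0.257
```

```bash
python3 - <<'E'
from h import *
s=sense();print(s["clock"],s["ee_pos"],s["wrist_force"],s["moment"],s["width"]*93)
E
```

```text
3.75 [460.68100299 240.68360495 162.73280724] [ 0.36007914 -4.74469755  2.99366109] [-0.30822183  0.06285506  0.0510005 ] 23.947089417706653
```

Opening is 24 mm, so the pin is fully drawn. I'll lift.

Request:
apply_moves --pt "230 0 0 0.003 0" --pt "230 0 0 0.01 0" --pt "230 0 0 0.02 0" --pt "230 0 0 0.035 0" --pt "230 0 0 0.055 0" --pt "230 0 0 0.075 0" --pt "230 0 0 0.095 0" --pt "230 0 0 0.115 0" --pt "230 0 0 0.13 0" --pt "230 0 0 0.14 0" --pt "230 0 0 0.14 0" --pt "230 0 0 0.14 0" --pt "230 0 0 0.14 0" --squeeze 45

```text
clock: 5.38
ee_pos: [460.2, 241.2, 301.8]
orientation: [[-0.993, -0.118, -0.002], [-0.118, 0.993, -0.0], [0.002, -0.0, -1.0]]
wrist_force: [0.2, 0.4, -6.0]
width: 0.252
```

```bash
python3 - <<'E'
from h import *
s=sense();print(s["clock"],s["ee_pos"],s["wrist_force"],s["moment"],s["width"]*93)
im=snapshot("side");cv2.imwrite("pics/side3.png",im)
x0,y0,x1,y1=160,60,260,210
cv2.imwrite("pics/v3.png",cv2.resize(im[y0:y1,x0:x1],None,fx=4,fy=4,interpolation=cv2.INTER_CUBIC))
E
```

```text
5.375 [460.17867148 241.20230526 301.82493369] [ 0.16084262  0.40622253 -6.03021375] [ 0.04919927 -0.02655145  0.05562312] 23.390434396706198
```

View pics/v3.png

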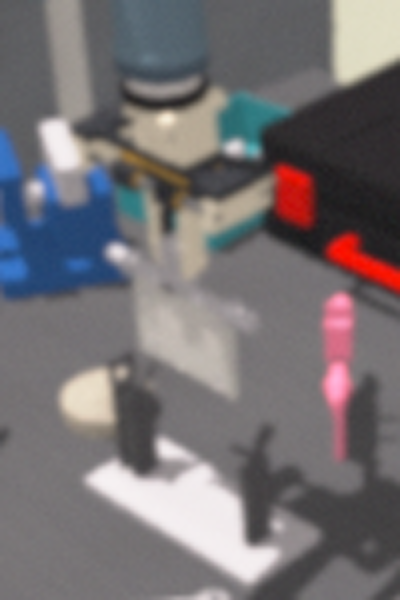

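The door came up cleanly, weighing about 6 N. I'll compare the empty stand's uprights with the grinder's in both views to refine the offset.

```bash
cat >> h.py <<'E'
def bx(y0,y1,x0,x1,z): return [(x,y,z) for x in(x0,x1) for y in (y0,y1)]
def cr(seat,yaw):
    L=[]
    for c in(-82,82):
        L+=[(loc(seat,yaw,p),(0,0,255)) for p in bx(c-6,c+6,-19,19,10)]
        L+=[(loc(seat,yaw,p),(255,255,0)) for p in bx(c-6,c+6,0,0,-11)]
    L+=[(loc(seat,yaw,p),(0,255,0)) for p in bx(100,104,-9,9,17)]
    L+=[(loc(seat,yaw,p),(0,255,255)) for p in bx(-120,120,-50,50,-120)]
    return L
E
python3 - <<'E'
from h import *
G=(550.5,-201,130);gy=4.5;S=(459,241.3,130);sy=6.8
s=cv2.imread("pics/side3.png")
overlay(s,"side",cr(S,sy),(170,140,250,215),10,"pics/p1.png")
overlay(s,"side",cr(G,gy),(265,180,345,255),10,"pics/p2.png")
E
```

```text
(no output)
```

View pics/p1.png

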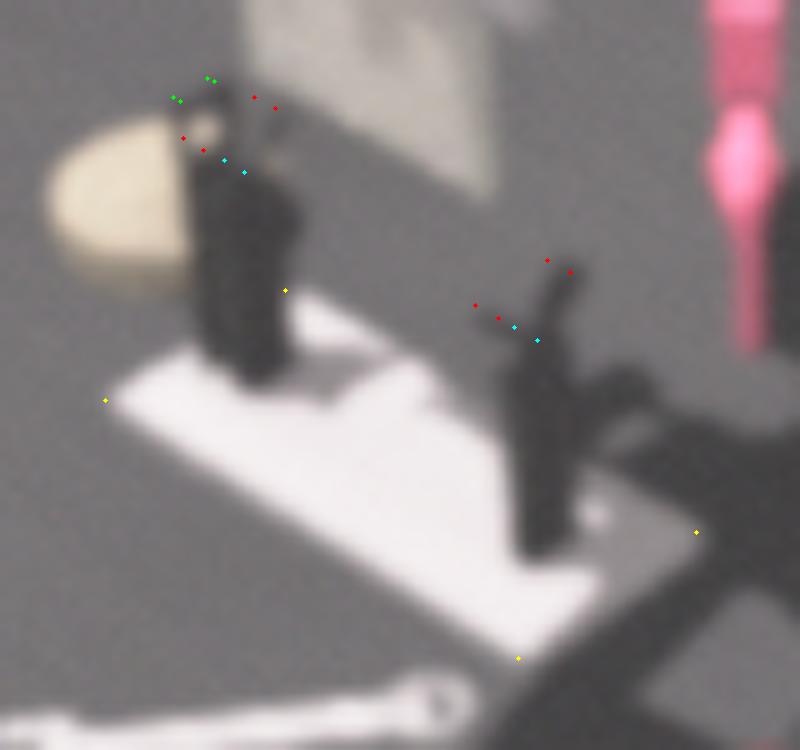

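View pics/p2.png

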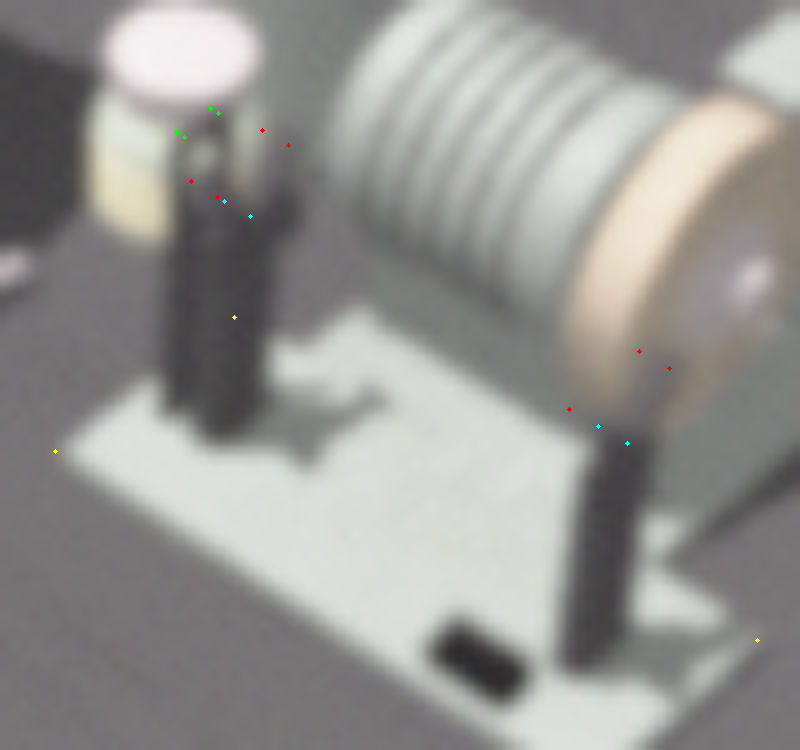

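```bash
python3 - <<'E'
from h import *
G=(550.5,-201,130);gy=4.5;S=(459,241.3,130);sy=6.8
for n,st,yw,o in(("S",S,sy,(170,140)),("G",G,gy,(265,180))):
    for p in [(0,102,0),(0,-88,-115),(0,102,-120)]:
        u,v=proj("side",loc(st,yw,p));print(n,p,(u-o[0]+.5)*10,(v-o[1]+.5)*10)
# px per mm in side
for st,yw in((S,sy),(G,gy)):
    a=np.array(proj("side",loc(st,yw,(0,102,0))))
    print([ (np.array(proj("side",loc(st,yw,(0,102,0))+np.array(d)))-a)*10 for d in((1,0,0),(0,1,0),(0,0,1))])
s=cv2.imread("pics/side3.png");t=cv2.imread("pics/top0.png");t1=snapshot("top");cv2.imwrite("pics/top3.png",t1)
a=cv2.resize(s[180:210,272:302],None,fx=13,fy=13,interpolation=cv2.INTER_CUBIC)
b=cv2.resize(s[142:172,180:210],None,fx=13,fy=13,interpolation=cv2.INTER_CUBIC)
cv2.imwrite("pics/q.png",np.hstack([b,a]))
overlay(t,"top",cr(G,gy),(275,150,345,195),11,"pics/q2.png")
E
```

```text
S (0, 102, 0) 197.37369868259833 124.43729759307587
S (0, -88, -115) 549.4372750778032 548.8132266118976
S (0, 102, -120) 225.33062865652965 361.63833165636277
G (0, 102, 0) 195.01442533738668 159.09954861317942
G (0, -88, -115) 596.7995340764708 659.7540085018718
G (0, 102, -120) 182.17309264400967 406.08224096098013
[array([ 2.06361034, -0.95932745]), array([-1.44544168, -1.0751782 ]), array([-0.24315572, -2.0630587 ])]
[array([ 2.03403075, -1.22673199]), array([-1.98939032, -1.37957091]), array([ 0.11231095, -2.16012319])]
```

View pics/q.png

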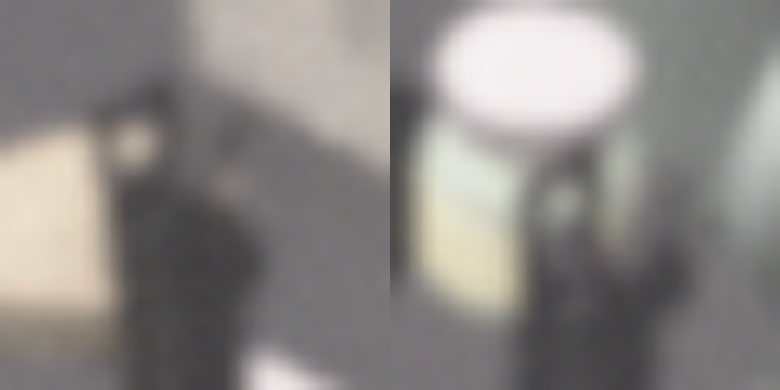

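View pics/q2.png

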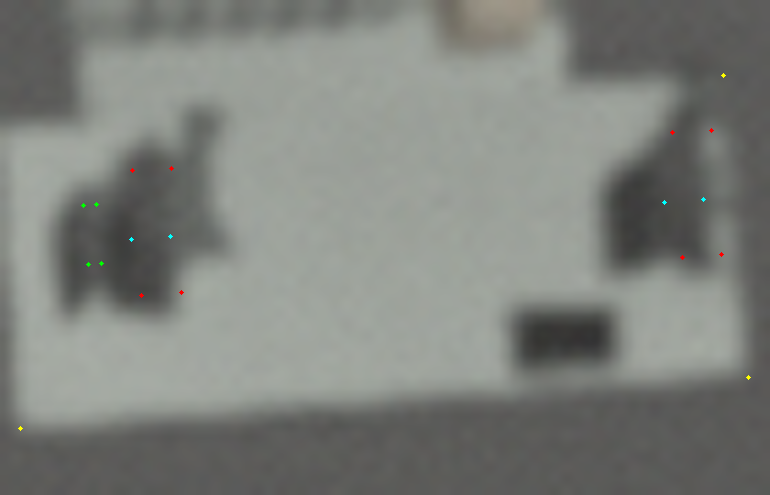

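View pics/top3.png

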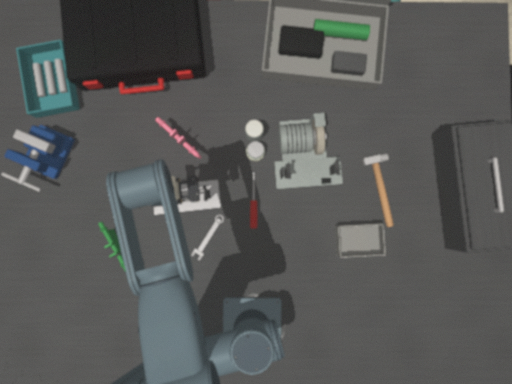

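The stand-to-grinder offset holds: the eye-plate tops and post feet show the same residuals in both. I'll carry the door above the grinder.

Request:
apply_moves --pt "230 0.003 -0.015 0 0" --pt "230 0.01 -0.045 0 -0.01" --pt "230 0.018 -0.085 0 -0.02" --pt "230 0.026 -0.125 0 -0.03" --pt "230 0.034 -0.165 0 -0.04" --pt "230 0.042 -0.205 0 -0.04" --pt "230 0.05 -0.245 0 -0.04" --pt "230 0.058 -0.285 0 -0.04" --pt "230 0.066 -0.325 0 -0.04" --pt "230 0.074 -0.365 0 -0.04" --pt "230 0.082 -0.4 0 -0.04" --pt "230 0.088 -0.427 0 -0.04" --pt "230 0.091 -0.438 0 -0.04" --pt "230 0.0915 -0.4425 0 -0.04" --pt "230 0.0915 -0.4425 0 -0.04" --pt "230 0.0915 -0.4425 -0.02 -0.04" --pt "230 0.0915 -0.4425 -0.05 -0.04" --pt "230 0.0915 -0.4425 -0.075 -0.04" --pt "230 0.0915 -0.4425 -0.085 -0.04" --pt "230 0.0915 -0.4425 -0.085 -0.04"

```text
clock: 7.98
ee_pos: [551.9, -200.4, 217.6]
orientation: [[-0.997, -0.079, -0.001], [-0.079, 0.997, 0.001], [0.001, 0.001, -1.0]]
wrist_force: [-0.4, 0.6, -5.1]
width: 0.253
```

```bash
python3 - <<'E'
from h import *
s=sense();print(s["clock"],s["ee_pos"],s["orientation"],s["wrist_force"],s["width"]*93)
im=snapshot("side");cv2.imwrite("pics/side4.png",im)
t=snapshot("top");cv2.imwrite("pics/top4.png",t)
x0,y0,x1,y1=255,110,365,260
cv2.imwrite("pics/v4.png",cv2.resize(im[y0:y1,x0:x1],None,fx=4,fy=4,interpolation=cv2.INTER_CUBIC))
cv2.imwrite("pics/v5.png",cv2.resize(t[100:220,250:370],None,fx=5,fy=5,interpolation=cv2.INTER_CUBIC))
E
```

```text
7.975 [ 551.92906294 -200.38018345  217.57295139] [[-9.96871737e-01 -7.90331629e-02 -7.06852464e-04]
 [-7.90335464e-02  9.96871815e-01  5.32008475e-04]
 [ 6.62594987e-04  5.86209269e-04 -9.99999609e-01]] [-0.40045898  0.57381113 -5.10959581] 23.518762003338587
```

View pics/v4.png

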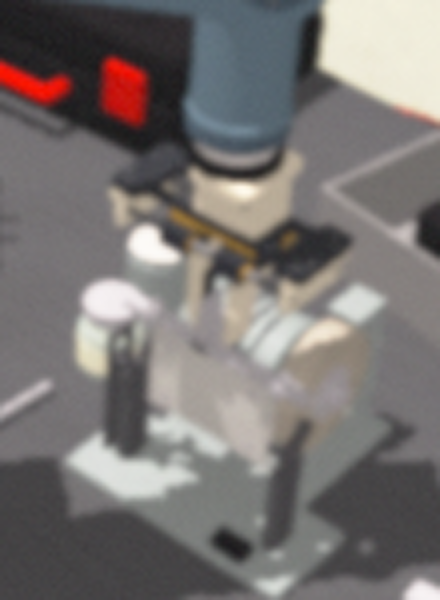

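View pics/v5.png

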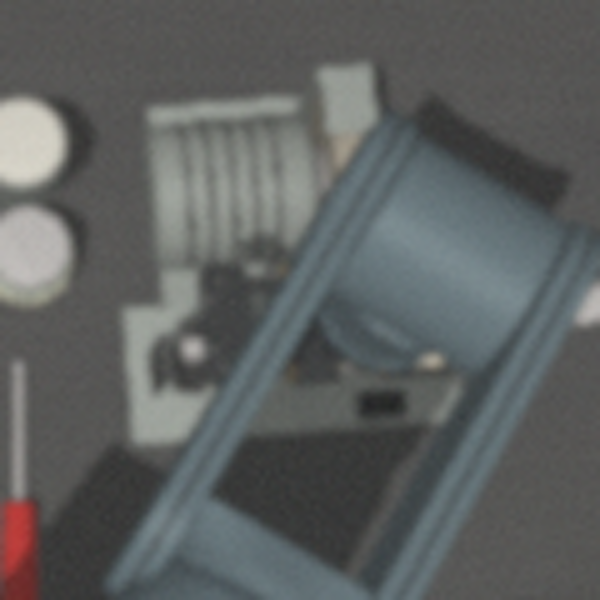

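```bash
python3 - <<'E'
from h import *
print(onz("top",288,169.1,185))
print("expect",loc((552,-200.8,185),4.5,(0,95,0)))
G=(550.5,-201,130)
r=(551.5,-200.8,185)
P=[(loc(r,4.5,p),(0,0,255)) for p in [(0,-94,0),(0,95,0),(0,0,0)]]+[(loc(r,4.5,p),(255,0,255)) for p in [(0,-64,-95),(0,64,-95)]]
s=cv2.imread("pics/side4.png");t=cv2.imread("pics/top4.png")
overlay(s,"side",P+cr(G,4.5),(270,160,350,250),8,"pics/w1.png")
overlay(t,"top",P+cr(G,4.5),(270,145,310,190),13,"pics/w2.png")
E
```

```text
[ 544.39675578 -113.26711128  185.        ]
expect [ 544.54638591 -106.0928533   185.        ]
```

View pics/w1.png

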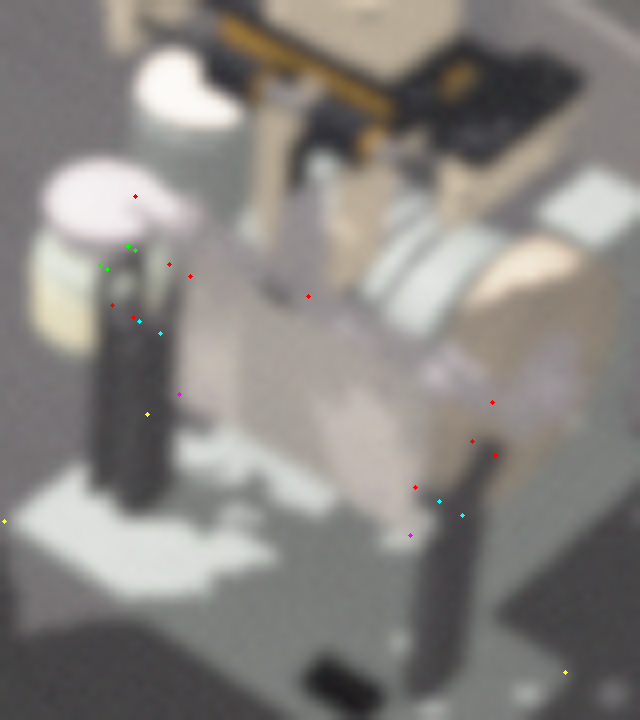

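View pics/w2.png

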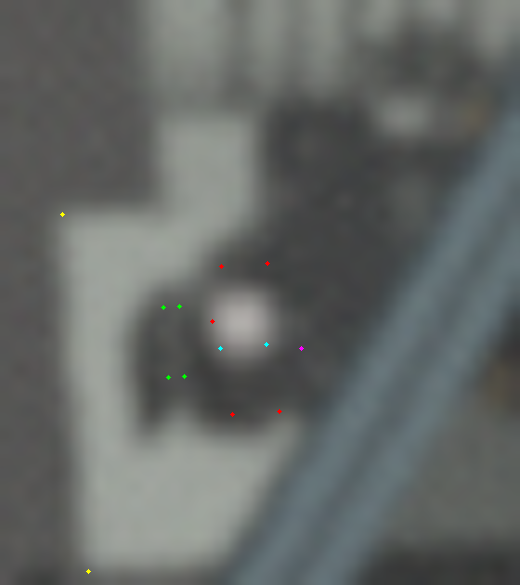

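The rod end in the top view is 0 px from its prediction in row, and the cradle is centred on the model. I'll lower gently.

Request:
apply_moves --pt "230 0 0 -0.015 0" --pt "230 0 0 -0.03 0" --pt "230 0 0 -0.038 0" --pt "230 0 0 -0.043 0" --pt "230 0 0 -0.046 0" --pt "230 0 0 -0.048 0" --pt "230 0 0 -0.048 0"

```text
clock: 8.95
ee_pos: [552.1, -201.2, 169.8]
orientation: [[-0.997, -0.078, 0.0], [-0.078, 0.997, -0.0], [-0.0, -0.0, -1.0]]
wrist_force: [-0.4, -0.6, -5.3]
width: 0.252
```

```bash
python3 - <<'E'
from h import *
s=sense();print(s["clock"],s["ee_pos"],s["wrist_force"],s["moment"],s["width"]*93)
im=snapshot("side");cv2.imwrite("pics/side5.png",im)
t=snapshot("top");cv2.imwrite("pics/top5.png",t)
a=cv2.resize(im[160:250,270:350],None,fx=5,fy=5,interpolation=cv2.INTER_CUBIC)
b=cv2.resize(t[145:190,270:310],None,fx=10,fy=10,interpolation=cv2.INTER_CUBIC)
cv2.imwrite("pics/v6.png",np.hstack([a,b]))
E
```

```text
8.95 [ 552.11503882 -201.23430262  169.77488417] [-0.36963547 -0.62140217 -5.2601176 ] [ 0.02307587  0.04229079 -0.035904  ] 23.39850498204548
```

View pics/v6.png

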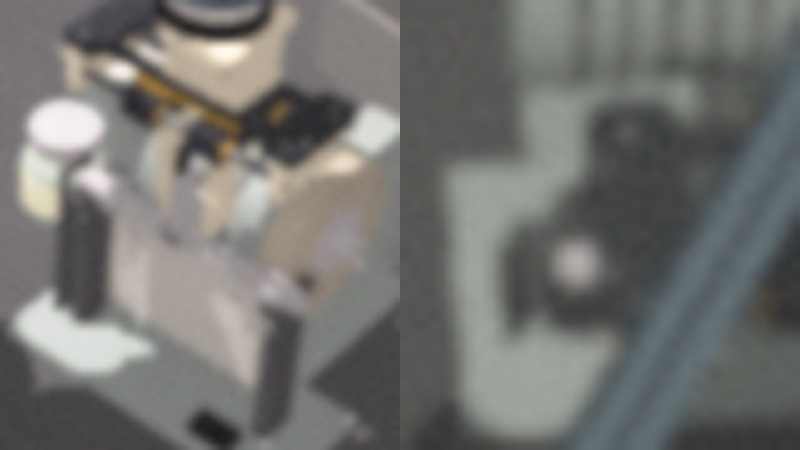

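Request:
apply_moves --pt "230 0 0 -0.002 0" --pt "230 0 0 -0.004 0" --pt "230 0 0 -0.006 0" --pt "230 0 0 -0.007 0" --pt "230 0 0 -0.007 0" --pt "230 0 0 -0.007 0"

```text
clock: 9.8
ee_pos: [552.6, -201.3, 163.2]
orientation: [[-0.997, -0.078, 0.002], [-0.078, 0.997, -0.001], [-0.001, -0.001, -1.0]]
wrist_force: [1.8, 0.5, -0.5]
width: 0.252
```

```bash
python3 - <<'E'
from h import *
s=sense();print(s["clock"],s["ee_pos"],s["wrist_force"],s["moment"],s["width"]*93)
E
```

```text
9.8 [ 552.64375542 -201.33844881  163.18728412] [ 1.77271158  0.47584603 -0.47268493] [ 0.10406359 -0.35923944  0.1250388 ] 23.406037807475254
```

The cradles now carry the weight, with a slight +x push from the V. I'll nudge +x and down 1.5 mm, then check.

Request:
apply_moves --pt "230 0.001 0 -0.0005 0" --pt "230 0.001 0 -0.001 0" --pt "230 0.001 0 -0.0015 0" --pt "230 0.001 0 -0.0015 0" --pt "230 0.001 0 -0.0015 0"

```text
clock: 10.42
ee_pos: [553.1, -201.4, 162.7]
orientation: [[-0.997, -0.078, 0.001], [-0.078, 0.997, -0.001], [-0.001, -0.001, -1.0]]
wrist_force: [-2.1, 0.2, 8.0]
width: 0.252
```

```bash
python3 - <<'E'
from h import *
s=sense();print(s["clock"],s["ee_pos"],s["wrist_force"],s["moment"],s["width"]*93)
im=snapshot("side");cv2.imwrite("pics/side6.png",im)
t=snapshot("top");cv2.imwrite("pics/top6.png",t)
a=cv2.resize(im[160:250,270:350],None,fx=5,fy=5,interpolation=cv2.INTER_CUBIC)
b=cv2.resize(t[145:190,270:310],None,fx=10,fy=10,interpolation=cv2.INTER_CUBIC)
cv2.imwrite("pics/v7.png",np.hstack([a,b]))
E
```

```text
10.425 [ 553.13822962 -201.44339761  162.73098677] [-2.06476191  0.19292411  7.97555404] [0.5650734  0.43885248 0.23732146] 23.40669112977677
```

View pics/v7.png

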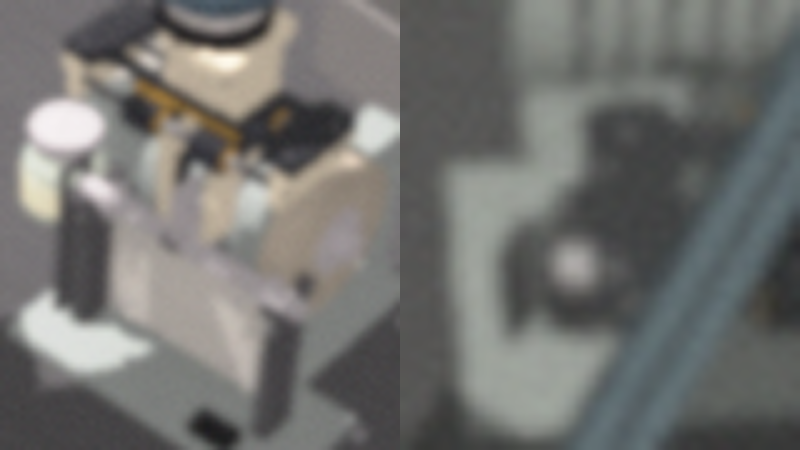

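Seated: TCP z is 162.7, the same as on the stand, with firm contact. I'll release gradually.

Request:
apply_moves --pt "185 0 0 0 0" --pt "180 0 0 0 0" --pt "170 0 0 0 0" --pt "160 0 0 0 0" --pt "150 0 0 0 0" --pt "140 0 0 0 0" --pt "120 0 0 0 0" --pt "80 0 0 0 0" --pt "40 0 0 0 0" --pt "0 0 0 0 0" --pt "0 0 0 0 0" --pt "0 0 0 0 0" --pt "0 0 0 0 0"

```text
clock: 12.15
ee_pos: [553.0, -201.3, 161.1]
orientation: [[-0.997, -0.078, -0.0], [-0.078, 0.997, -0.0], [0.0, -0.0, -1.0]]
wrist_force: [0.7, 0.0, -0.9]
width: 0.998
```

```bash
python3 - <<'E'
from h import *
s=sense();print(s["clock"],s["ee_pos"],s["wrist_force"],s["moment"],s["width"]*93)
im=snapshot("side");cv2.imwrite("pics/side7.png",im)
t=snapshot("top");cv2.imwrite("pics/top7.png",t)
a=cv2.resize(im[160:250,270:350],None,fx=5,fy=5,interpolation=cv2.INTER_CUBIC)
b=cv2.resize(t[145:190,270:310],None,fx=10,fy=10,interpolation=cv2.INTER_CUBIC)
cv2.imwrite("pics/v8.png",np.hstack([a,b]))
E
```

```text
12.15 [ 553.02555127 -201.26464169  161.12835513] [ 0.65779313  0.02962468 -0.88901497] [ 0.02591496  0.02419562 -0.02915432] 92.8074118977769
```

View pics/v8.png

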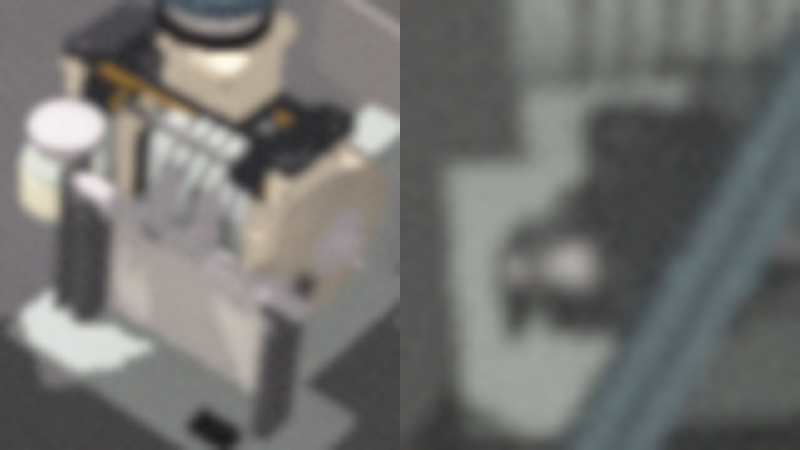

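Request:
apply_moves --pt "0 0 0 0.01 0" --pt "0 0 0 0.03 0" --pt "0 0 0 0.06 0" --pt "0 0 0 0.1 0" --pt "0 -0.02 0 0.14 0" --pt "0 -0.06 0.05 0.16 0" --pt "0 -0.1 0.1 0.16 0" --pt "0 -0.14 0.15 0.16 0" --pt "0 -0.17 0.2 0.16 0" --pt "0 -0.19 0.25 0.16 0" --pt "0 -0.2 0.3 0.16 0" --pt "0 -0.2 0.3 0.16 0" --pt "0 -0.2 0.3 0.16 0"

```text
clock: 13.88
ee_pos: [353.2, 98.6, 321.7]
orientation: [[-0.997, -0.079, 0.001], [-0.079, 0.997, -0.001], [-0.001, -0.001, -1.0]]
wrist_force: [0.0, -0.6, 0.0]
width: 1.001
```

```bash
python3 - <<'E'
from h import *
s=sense();print(s["clock"],s["ee_pos"],s["wrist_force"],s["width"]*93)
im=snapshot("side");cv2.imwrite("pics/side8.png",im)
t=snapshot("top");cv2.imwrite("pics/top8.png",t)
a=cv2.resize(im[160:250,270:350],None,fx=5,fy=5,interpolation=cv2.INTER_CUBIC)
b=cv2.resize(t[140:200,270:350],None,fx=5,fy=5,interpolation=cv2.INTER_CUBIC)
b=cv2.copyMakeBorder(b,0,150,0,0,0)
cv2.imwrite("pics/v9.png",np.hstack([a,b]))
G=(551,-201,130)
P=[(loc(G,4.5,p),(0,0,255)) for p in [(0,-94,0),(0,94,0),(0,111,0)]+bx(-12,-6,-13,13,51)+bx(22,28,-13,13,51)+[(0,-64,-95),(0,64,-95)]]
P+=[(loc(G,4.5,p),(0,255,0)) for p in bx(100,104,-9,9,17)]
overlay(t,"top",P,(272,145,348,190),10,"pics/x1.png")
overlay(im,"side",P,(272,165,348,240),10,"pics/x2.png")
E
```

```text
13.875 [353.21018718  98.58866282 321.70772755] [ 0.02400158 -0.57417116  0.00943409] 93.10564655314792
```

View pics/v9.png

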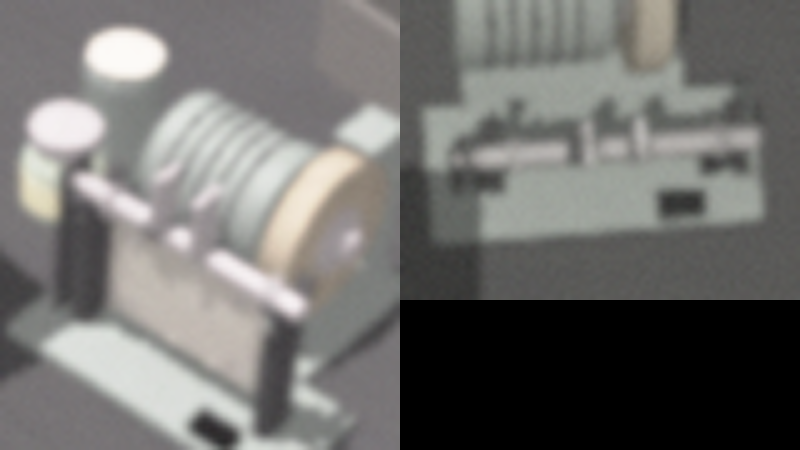

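View pics/x1.png

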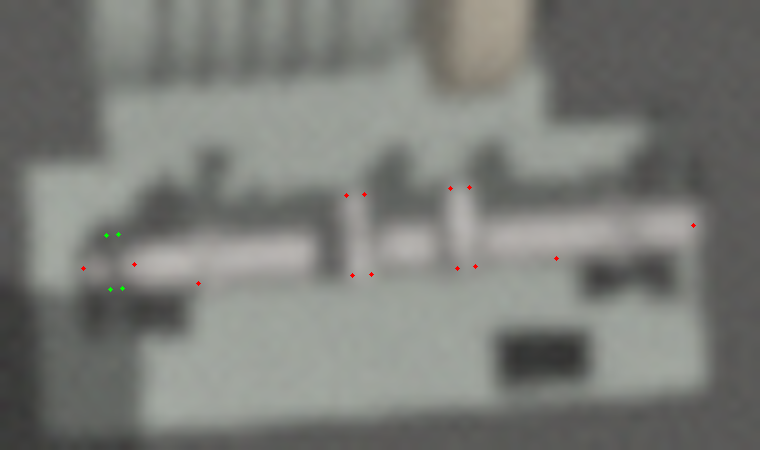

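View pics/x2.png

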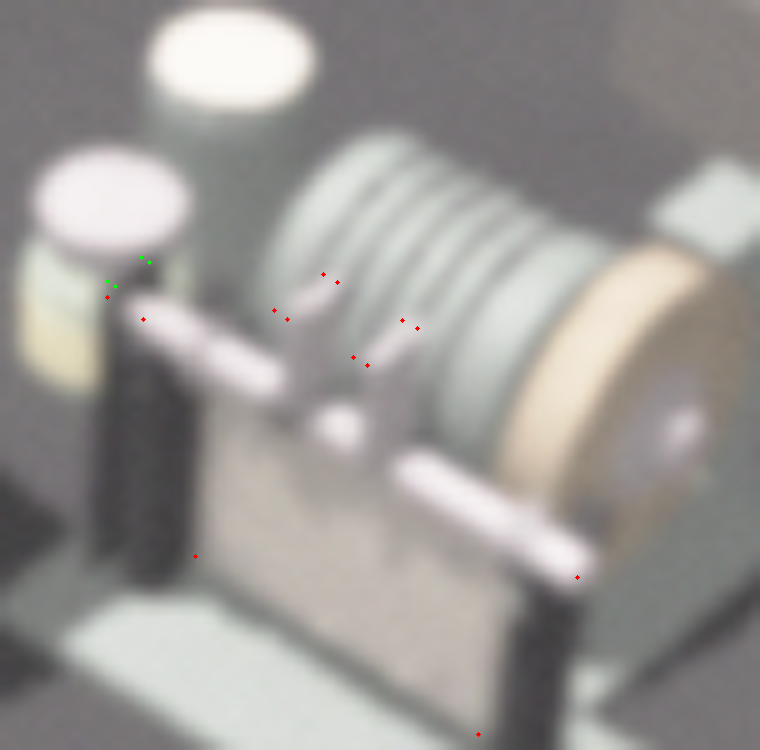

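View pics/top8.png

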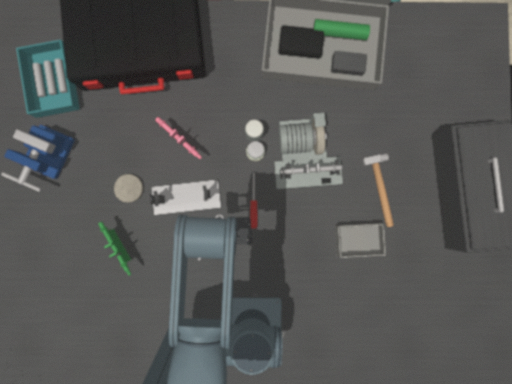

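Both views show the door level and upright on the grinder. The pin tip shows beyond the eye plate at about (85,265) in the zoomed top view, and the tabs are back at rest spacing. I'll hand in.

```bash
python3 -c "
from bench import *
print(close_job())"
```

```text
the job is handed in; nothing more can be done
None
```

The guard door is hanging on the grinder's hinge, let go of, and the job is handed in at about 14 s of the 48 s. No verdict came back from the hand-in.

**What I did**
- I squeezed the two tabs to draw the pin. The opening read 24 mm, which means fully drawn.
- I lifted the door off the stand, where it pulled about 6 N.
- I carried it over everything and lowered it into the grinder's cradles. The cradles took the weight at TCP z 162.7 mm, the same height as on the stand.
- I then opened the gripper and backed away.

**Last checks**
- **Rod:** it lies in both cradles, level and along the hinge line. In the top view it is within a few millimetres of the predicted position.
- **Pin:** the tabs are back at their rest spacing of about 34 mm. The pin tip shows beyond the eye plate.
- **Arm:** it is clear of everything, and the wrist force is about 0.6 N.
- **Loose items:** by eye, none looked moved in the last top view. The arm partly covers the screwdriver there, and I did not measure their positions.

**What disagreed:** in the side view the rod sits about 1.5 px (roughly 6 mm) above where I predicted. The stand showed a similar offset before I moved anything, so I put it down to the highlight on top of the rod and the calibration. I could not see the pin inside the eye directly. That it went through rests on the seated height and the tip showing beyond the plate.

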